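Lay the heat-sink bars in the tray

TASK

Two finned heat-sink bars stand on their long sides on the bench. Lay them flat in the two empty lanes of the grey tray, one in each, just like the bar already there: plate down and fins up, square in the lane, bare lip end pushed right up against the tray's end stop. Leave the bar in the middle lane and the other things on the bench where they are.

Things in the scene. Friction and masses are not known exactly. Their poses are not given: they have to be found in the camera images.
- bar_a: aluminium bar, 0.25 kg, 150 long, 44 wide, 24 mm high when flat: a base plate 8 mm thick with four lengthwise fins 16 mm high (outer two flush with its long edges), bare over the last 28 mm, the lip. Origin: centre of the finless underside; x along the bar to the lip end, z out through the fins. Starts on a long side, 44 mm tall, z level, fins to the robot's right
- bar_b: a second bar, the same in all and standing in the same way, with its lip end pointing the other way
- bar_a_lip (a point): middle of bar_a's lip end face (75 mm from the origin along x, 4 mm above the underside)
- bar_b_lip (a point): middle of bar_b's lip end face, likewise
- sample: a third such bar that already lies properly in the tray's middle lane, fins up, lip end against the stop; it stays there
- tray: fixed grey tray, 210 (x) x 216 mm (y); origin under its centre; floor 4 mm thick. Three lanes along x, 52 mm wide, 196 mm long, 76 mm apart; ridges between them 24 mm wide, tops 10 mm above the bench, as the rims at the sides and the -x end. The end wall at +x (away from the robot) is the end stop, its top 16 mm above the bench
- lane_left (a point): centre of the floor of the left (+y) lane, empty at the start; axes as the tray's; 97 mm from the stop's inner face
- lane_right (a point): centre of the floor of the right (-y) lane, empty at the start; likewise
- stop (a point): middle of the inner face of the stop, 97 mm from the tray's centre along its x, 10 mm above the bench; the face lies across the tray's x and closes all three lanes
- fan_near: black square cooling fan, 60 x 60 x 15 mm, lying flat near the robot; bystander; origin at its underside's centre
- fan_far: the same kind of fan, farther from the robot; bystander
- screwdriver: screwdriver, 180 mm long, lying near the robot; bystander
- flux_jar: small jar, 50 mm across, 70 mm high; bystander; origin at its underside's centre
- tape: paper tape ring, 90 mm across, 20 mm high, lying flat; bystander
- brush: brush, 170 mm long, beyond the tray's right side; bystander

How it is judged:
At the end, for the whole second after the job is handed in: One bar in each outer lane, flat on its floor, fins up (tilt under 0.06 rad, height within 3 mm), within 7 mm of the lane's centre line and 0.07 rad of its direction, lip end within 3 mm of the stop; both at rest; the middle bar within 12 mm of its start (x of bar_a_lip in the frame of stop between -0.003 and 0.004 m and angle between each of bar_a, bar_b's own z axis and vertical below 0.06 rad and angle between the x axis of each of bar_a, bar_b and the x axis of tray, either way round below 0.07 rad and linear speed of each of bar_a, bar_b below 0.01 m/s and angular speed of each of bar_a, bar_b below 0.1 rad/s and x of bar_b_lip in the frame of stop between -0.003 and 0.004 m and ((y of bar_a in the frame of lane_left between -0.007 and 0.007 m and z of bar_a in the frame of lane_left between -0.003 and 0.003 m and y of bar_b in the frame of lane_right between -0.007 and 0.007 m and z of bar_b in the frame of lane_right between -0.003 and 0.003 m) or (y of bar_a in the frame of lane_right between -0.007 and 0.007 m and z of bar_a in the frame of lane_right between -0.003 and 0.003 m and y of bar_b in the frame of lane_left between -0.007 and 0.007 m and z of bar_b in the frame of lane_left between -0.003 and 0.003 m)) and distance of sample from where it was at the start of the episode below 0.012 m); the robot touches nothing.
It fails at once if the bar already in the tray is shifted by more than 12 mm (distance of sample from where it was at the start of the episode above 0.012 m).
It fails at once if a bystander (fan, screwdriver, jar, tape, brush) is moved by more than 20 mm (distance of any of fan_near, fan_far, screwdriver, flux_jar, tape, brush from where it was at the start of the episode above 0.02 m).
It also fails if it takes over 72 s, if anything falls off the work surface, if the arm or the gripper's body presses on something with over 40 N, if the wrist force passes 120 N, or if a joint passes its speed limit or range.

ROBOT

A 7-joint arm with a two-finger parallel gripper is mounted at the origin on the work surface. World frame = base frame: x ahead of the robot, y to its left, z up, the work surface at z = 0. Lengths are in m, angles in rad, forces in N, time in s.
With the tool pointing down it reaches from about 0.4 to 0.875 m from the base axis. Payload 19.3 kg.
Tool frame: the origin (TCP) lies at the very end of the fingers, on their centre line; the grasp point (between the pads) lies 19 mm behind it; z points along the fingers, y is the line along which they close (so a half turn about z gives the same grasp; the last joint's range is limited). The gripper opens to 85 mm and grips with 20 to 120 N. Pads are 22 mm wide; open, the fingers measure 114 mm over their backs; the gripper's body (76 mm by 85 mm) begins 54 mm behind the grasp point. The pads swing forward as they close: fully open they stand 13 mm farther back than shut.
Start: joints at [-1.34, 0.521, -0.036, 1.599, 0.021, 1.021, -0.113], TCP at [0.185, 0.597, 0.231] pointing down, gripper open.
Joint ranges: [-2.91, 2.91], [-0.3, 2.13], [-1.5, 1.42], [0.17, 2.43], [-1.26, 4.41], [0.16, 1.93], [-2.52, 2.52]. Speed limits (rad/s): [1.89, 1.89, 2.39, 2.39, 3.01, 3.01, 3.01].

INTERFACE

Orientations are given as [roll, pitch, yaw] about the fixed x, y, z axes, in that order (R = Rz(yaw) Ry(pitch) Rx(roll)).
In Python, from workcell import monitor, optics, workorder gives the robot as it stands.
- The arm moves only by the tool apply_moves, never from a script. Its arguments are lists of equal length, an entry for each row: "linear": the shift along the tool's x, y, z each as a share of 0.1 m, from -1 to 1, a list of three; "delta_rot": the turn, a rotation vector about the tool's x, y, z each as a share of 120 degrees, from -1 to 1, a list of three. A call has exactly 5 rows; each row is the pose to reach, as a shift and turn from the pose commanded when the call began, along the tool's axes at that moment; what a row does not reach only later rows make up. A row lasts 1/12 s, in which the tool goes at most 41.7 mm and 7.16 degrees, less where a joint would pass 70% of its speed; a pose out of reach is approached as far as the arm can. A call with a number of a shift or a turn outside -1 to 1 is refused whole. A call with a gripper value outside its range is refused whole. "gripper" is the opening, from -1 (shut) to 1 (fully open), set as the call begins (left out, the last holds). The fingers move at their own pace and stop on an object; "force" is the grip in N (left out, the last holds). Time passes only in rows, so rows that repeat a pose let the fingers close, or fill a call up. It gives the time, the measured TCP pose, the force, the opening and the grip force at its end, in the units of the state.
- monitor.observe(): the state, without advancing time (a new reading comes with each control period).
- optics.grab_frame(name): name is "scene" or "top"; returns (picture, depth): 420x560x3 uint8, red, green, blue; 420x560 float32, m along the optical axis (not along the pixel's ray), 0 where there is no reading.
- optics.camera_info(name): a dict with "fx", "fy", "cx", "cy" (pixels), "rvec" (rotation vector, rad) and "tvec" (3), from world to camera coordinates, as OpenCV has them. Camera axes: x right, y down, z forward; pixel columns grow to the right and rows downward; lengths in m; the calibration is good to about 2 mm. A picture is of the moment at which its call begins. camera_info takes no time and is no camera call.
- workorder.job_done(): hands the job in; it is judged then, once.
The state is a dict: "clock": time; "qpos": joint angles; "qd": joint speeds; "joint_efforts": joint torques, N m; "position": TCP position; "tool_rot": TCP orientation; "force": force on the tool from outside, world axes, zero at the start; "moment": the same for the moment, N m; "grip_width": finger opening in m; "finger_force": force on a finger pad.
Only numpy, scipy, OpenCV 4.12 (cv2) and the standard library are available. Lean on these libraries where they do the work, as an engineer would, in place of code of your own. Each camera call takes 0.05 s, during which the arm holds its last target. There are 200 camera calls.

## Working session

There is one attempt and no reset: what is moved stays moved. The work goes in short steps, Python scripts to look and compute and a tool call to move; the robot and the scene stay as the last step left them, time stands still between calls to the robot, and variables do not carry over. Pictures are saved under pics/ and viewed, at most 10 in all, crops included, and the job is handed in when it is done.

Besides the shell and the picture viewer there is one more tool, called after "Emit:" in YAML: its name, and indented under it one key for each argument. apply_moves: Moves the arm, as the interface text tells. Its arguments: {"type":"object","properties":{"linear":{"type":"array"},"delta_rot":{"type":"array"},"gripper":{"type":"number"},"force":{"type":"number"}},"required":["linear","delta_rot"]}

```bash
mkdir -p pics; ls
python3 - <<'E'
from workcell import monitor, optics
import cv2,numpy as np
print(monitor.observe())
for n in("scene","top"):
    p,d=optics.grab_frame(n); np.savez(f"{n}.npz",p=p,d=d)
    cv2.imwrite(f"pics/{n}0.png",p[:,:,::-1]); print(optics.camera_info(n))
E
```

```text
pics
{'clock': 0.0, 'qpos': array([-1.34018124,  0.52202575, -0.03633479,  1.59998617,  0.02116954,
        1.02113881, -0.11278433]), 'qd': array([-0.00043211, -0.00251792, -0.00062881,  0.00017294,  0.00106114,
       -0.00087345, -0.0002798 ]), 'joint_efforts': array([-1.86405041e-04, -9.27069855e+01,  1.97960861e+00, -3.69949043e+01,
        1.78214035e-02,  7.94960040e-03, -2.51611544e-05]), 'position': array([0.18510881, 0.5965989 , 0.23072616]), 'tool_rot': array([-3.14041950e+00,  5.55052187e-05,  2.84077338e+00]), 'force': array([0.77241708, 0.82264442, 1.09811089]), 'moment': array([-0.01660648, -0.01682142,  0.02130961]), 'finger_force': 0.0, 'grip_width': 0.08565169168885887}
{'fx': 413.8502378668777, 'fy': 413.8502378668777, 'cx': 276.41073815003386, 'cy': 216.49728769397512, 'rvec': array([ 1.77214556,  1.68059851, -0.74273083]), 'tvec': array([-0.04790986, -0.32440467,  1.67157542])}
{'fx': 508.8613603726935, 'fy': 508.8613603726935, 'cx': 282.85677634821565, 'cy': 219.55291456382088, 'rvec': array([ 2.10306618, -2.15807524,  0.15869584]), 'tvec': array([0.04081355, 0.52885288, 1.28687536])}
```

View pics/top0.png

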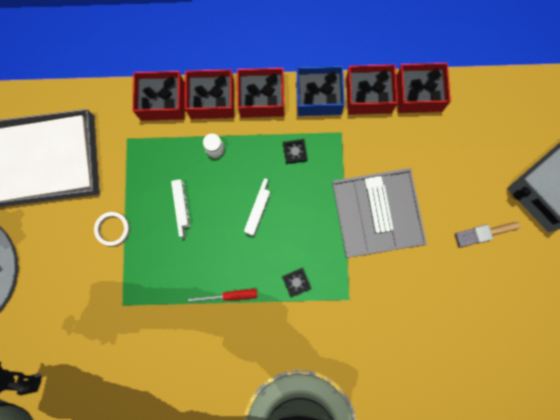

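View pics/scene0.png

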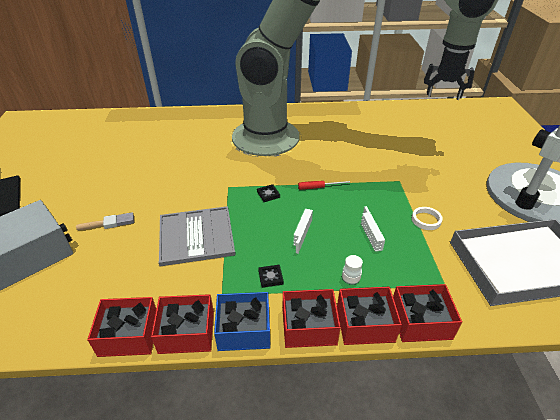

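The top view (robot at the bottom, x up, y left) shows one bar at about (180,208) with its lip pointing down toward the robot, and another at (257,207) with its lip pointing up. The tray is centred near (379,213), with the sample bar in its middle lane. I'll enlarge this and rectify the depth.

```bash
cat > h.py <<'E'
import numpy as np,cv2
from workcell import monitor, optics
def cloud(n,d):
    c=optics.camera_info(n); R=cv2.Rodrigues(c["rvec"])[0]
    v,u=np.mgrid[:d.shape[0],:d.shape[1]]
    P=np.stack([(u-c["cx"])/c["fx"]*d,(v-c["cy"])/c["fy"]*d,d],-1)
    return (P-c["tvec"])@R
def px(n,u,v,z):
    "pixel -> world at height z"
    c=optics.camera_info(n); R=cv2.Rodrigues(c["rvec"])[0]
    o=-R.T@c["tvec"]; r=R.T@np.array([(u-c["cx"])/c["fx"],(v-c["cy"])/c["fy"],1])
    return o+r*(z-o[2])/r[2]
def ortho(n,p,z,x0,x1,y0,y1,s=0.0005):
    "rectified picture at height z: column = y decreasing, row = x decreasing"
    c=optics.camera_info(n); X,Y=np.meshgrid(np.arange(x1,x0,-s),np.arange(y1,y0,-s),indexing='ij')
    W=np.stack([X,Y,np.full_like(X,z)],-1).reshape(-1,3)
    K=np.array([[c["fx"],0,c["cx"]],[0,c["fy"],c["cy"]],[0,0,1]])
    q=cv2.projectPoints(W,c["rvec"],c["tvec"],K,None)[0].reshape(X.shape+(2,)).astype(np.float32)
    return cv2.remap(p,q[...,0],q[...,1],cv2.INTER_CUBIC)
E
python3 - <<'E'
from h import *
f=np.load("top.npz"); P=cloud("top",f["d"])
for nm,(u0,u1,v0,v1) in dict(L=(165,198,172,244),R=(238,275,172,242)).items():
    Q=P[v0:v1,u0:u1].reshape(-1,3); Q=Q[Q[:,2]>.03]
    print(nm,len(Q),Q.mean(0),np.percentile(Q[:,2],[5,50,95]),cv2.minAreaRect(Q[:,:2].astype(np.float32)))
Q=P[150:180,210:240].reshape(-1,3);print("bench z",np.median(Q[:,2]))
for z,(u,v) in [(.01,(333,180)),(.016,(410,171)),(.01,(425,244)),(.01,(345,256)),(.044,(180,208)),(.044,(257,207))]: print(u,v,px("top",u,v,z))
a=ortho("top",f["p"],.044,.40,.62,.05,.40,.0005)
cv2.imwrite("pics/bars.png",a[:,:,::-1])
b=ortho("top",f["p"],.010,.36,.62,-.28,.0,.0005)
cv2.imwrite("pics/tray.png",b[:,:,::-1])
E
```

```text
L 503 [0.57091274 0.29399052 0.06937145] [0.03638365 0.04391397 0.04901075] ((0.4523855149745941, 0.197644904255867), (0.4509814977645874, 0.09995278716087341), 40.96017074584961)
R 492 [0.55289793 0.09308001 0.07548991] [0.03824567 0.04380365 0.0488133 ] ((0.47036486864089966, 0.08144280314445496), (0.33030179142951965, 0.08284568041563034), 9.957075119018555)
bench z 0.0008006730841126871
333 180 [ 0.64007456 -0.11100673  0.01      ]
410 171 [ 0.65765849 -0.31895156  0.016     ]
425 244 [ 0.45940816 -0.34711509  0.01      ]
345 256 [ 0.43310266 -0.13434214  0.01      ]
180 208 [0.56771579 0.2968749  0.044     ]
257 207 [0.56482037 0.09417662 0.044     ]
```

Run:
```python
from h import *
f=np.load("top.npz"); P=cloud("top",f["d"])
for nm,(u0,u1,v0,v1) in dict(L=(165,198,172,244),R=(238,275,172,242)).items():
    Q=P[v0:v1,u0:u1].reshape(-1,3); Q=Q[(Q[:,2]>.03)&(Q[:,2]<.06)]
    print(nm,len(Q),Q.mean(0),cv2.minAreaRect(Q[:,:2].astype(np.float32)))
a=ortho("top",f["p"],.044,.46,.66,.04,.36,.0004)
b=ortho("top",f["p"],.010,.42,.67,-.37,-.09,.0004)
cv2.imwrite("pics/bars.png",a[:,:,::-1]); cv2.imwrite("pics/tray.png",b[:,:,::-1]); print(a.shape,b.shape)
```

```text
L 493 [0.57610642 0.29970864 0.04327816] ((0.5702015161514282, 0.2988037168979645), (0.1500852257013321, 0.025701705366373062), 8.483705520629883)
R 480 [0.55884878 0.09510482 0.04348289] ((0.5676537752151489, 0.09138515591621399), (0.024638129398226738, 0.1509285718202591), 68.26903533935547)
(500, 800, 3) (626, 700, 3)
```

View pics/bars.png

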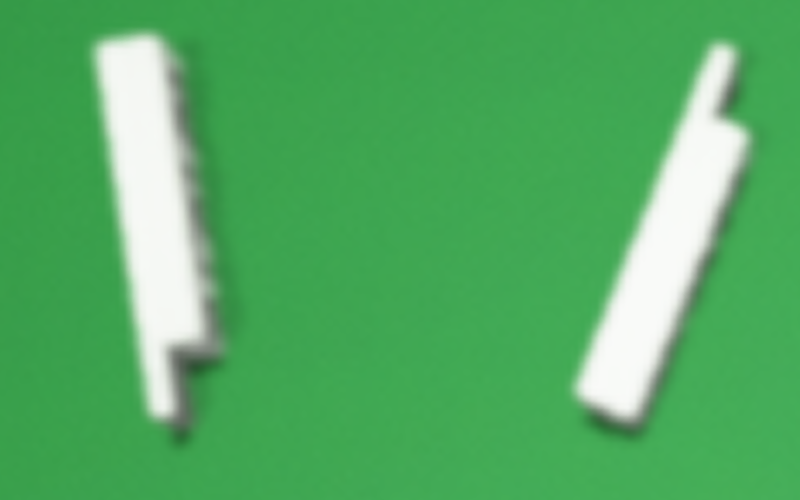

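View pics/tray.png

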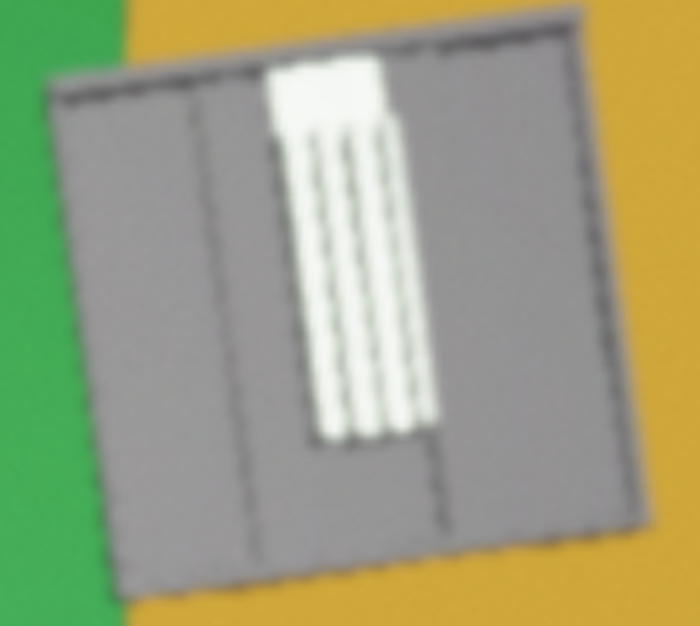

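The rectified views agree with the depth. Bar L is centred at (0.570, 0.299) with yaw 8.5° and its lip toward −x. Bar R is centred at (0.568, 0.091) with yaw −21.5° and its lip toward +x. The tray's corners in its rectified crop are at about (120,600), (650,523), (48,78) and (582,10). Next I fit the tray and write a planner that prints move numbers.

```bash
cat > plan.py <<'E'
import sys,numpy as np
from scipy.spatial.transform import Rotation as Ro
from workcell import monitor
def plan(wps,pose=None):
    "wps: (x,y,z,yaw deg); prints per-call final row in tool axes and units"
    s=monitor.observe()
    p,R=(s["position"],Ro.from_euler("xyz",s["tool_rot"])) if pose is None else pose
    for w in wps:
        t=np.array(w[:3]); T=Ro.from_euler("xyz",[180,0,w[3]],degrees=True)
        rv=(R.inv()*T).as_rotvec(degrees=True); d=R.inv().apply(t-p)
        n=int(max(np.ceil(np.abs(d).max()/.1-.03),np.ceil(np.linalg.norm(rv)/35),1))
        for i in range(n):   # share what is left evenly over the calls
            k=n-i; pt=p+(t-p)/k; rt=R*Ro.from_rotvec((R.inv()*T).as_rotvec()/k)
            print(w if i==0 else "  ",np.round(R.inv().apply(pt-p)/.1,3),np.round((R.inv()*rt).as_rotvec(degrees=True)/120,3))
            p,R=pt,rt
    return p,R
E
python3 - <<'E'
from h import *; from plan import plan
from scipy.optimize import least_squares
c=optics.camera_info("top");R=cv2.Rodrigues(c["rvec"])[0];print("cam",-R.T@c["tvec"])
f=np.load("top.npz");hsv=cv2.cvtColor(f["p"],cv2.COLOR_RGB2HSV)
m=(hsv[...,1]<70).astype(np.uint8); m[:160]=0;m[265:]=0;m[:,:325]=0;m[:,440:]=0
k=max(cv2.findContours(m,cv2.RETR_EXTERNAL,cv2.CHAIN_APPROX_NONE)[0],key=cv2.contourArea)
r=cv2.approxPolyDP(cv2.convexHull(k),6,True).reshape(-1,2); print(r.tolist())
k=k.reshape(-1,2)
K=np.array([[c["fx"],0,c["cx"]],[0,c["fy"],c["cy"]],[0,0,1]])
# silhouette: near & far rim tops, fit contour points to outline polygon
def poly(q):
    cs,sn=np.cos(q[2]),np.sin(q[2]); L=np.array([[-.105,-.108,.01],[.105,-.108,.016],[.105,.108,.016],[-.105,.108,.01]])
    W=np.c_[q[0]+cs*L[:,0]-sn*L[:,1],q[1]+sn*L[:,0]+cs*L[:,1],L[:,2]]
    return cv2.projectPoints(W,c["rvec"],c["tvec"],K,None)[0].reshape(-1,1,2).astype(np.float32)
g=lambda q:[cv2.pointPolygonTest(poly(q),(float(a),float(b)),True) for a,b in k[::2]]
s=least_squares(g,[.548,-.228,.138],diff_step=1e-3,loss="soft_l1"); print(s.x,np.degrees(s.x[2]),np.abs(s.fun).mean())
plan([(.544,.058,.15,158.5),(.544,.058,.030,158.5)])
E
```

```text
cam [0.31486394 0.01208759 1.35577059]
[[410, 169], [425, 243], [347, 257], [333, 181]]
[ 0.5486495  -0.2280574   0.14130474] 8.096165090677685 0.7456801298320692
(0.544, 0.058, 0.15, 158.5) [-1.005 -0.816  0.162] [-0.     0.     0.007]
   [-1.017 -0.801  0.162] [-0.     0.     0.007]
   [-1.029 -0.786  0.162] [-0.     0.     0.007]
   [-1.04  -0.771  0.162] [-0.     0.     0.007]
   [-1.052 -0.755  0.162] [-0.     0.     0.007]
(0.544, 0.058, 0.03, 158.5) [ 0.  -0.   0.6] [-0.  0.  0.]
   [ 0.  -0.   0.6] [-0.  0. -0.]
```

Emit:
apply_moves:
  linear:
    - [-1, -0.8, 0.16]
    - [-1, -0.8, 0.16]
    - [-1, -0.8, 0.16]
    - [-1, -0.8, 0.16]
    - [-1, -0.8, 0.16]
  delta_rot:
    - [0, 0, 0.036]
    - [0, 0, 0.036]
    - [0, 0, 0.036]
    - [0, 0, 0.036]
    - [0, 0, 0.036]
  gripper: -1

```text
clock: 0.52
position: [0.2589, 0.4885, 0.2152]
tool_rot: [-3.141, 0.001, 2.761]
force: [-0.2, 0.9, 0.1]
grip_width: 0.0252
finger_force: 0.0
```

Emit:
apply_moves:
  linear:
    - [-1, -0.75, 0.16]
    - [-1, -0.75, 0.16]
    - [-1, -0.75, 0.16]
    - [-1, -0.75, 0.16]
    - [-1, -0.75, 0.16]
  delta_rot:
    - [0, 0, 0]
    - [0, 0, 0]
    - [0, 0, 0]
    - [0, 0, 0]
    - [0, 0, 0]

```text
clock: 0.93
position: [0.3233, 0.3833, 0.1992]
tool_rot: [-3.141, 0.0, 2.763]
force: [-0.4, 0.4, 0.8]
grip_width: 0.0002
finger_force: 0.0
```

Emit:
apply_moves:
  linear:
    - [-1, -0.75, 0.16]
    - [-1, -0.75, 0.16]
    - [-1, -0.75, 0.16]
    - [-1, -0.75, 0.16]
    - [-1, -0.75, 0.16]
  delta_rot:
    - [0, 0, 0]
    - [0, 0, 0]
    - [0, 0, 0]
    - [0, 0, 0]
    - [0, 0, 0]

```text
clock: 1.35
position: [0.3886, 0.2775, 0.1832]
tool_rot: [-3.141, -0.0, 2.763]
force: [-0.9, 0.1, 0.2]
grip_width: 0.0004
finger_force: 0.0
```

Emit:
apply_moves:
  linear:
    - [-1, -0.75, 0.16]
    - [-1, -0.75, 0.16]
    - [-1, -0.75, 0.16]
    - [-1, -0.75, 0.16]
    - [-1, -0.75, 0.16]
  delta_rot:
    - [0, 0, 0]
    - [0, 0, 0]
    - [0, 0, 0]
    - [0, 0, 0]
    - [0, 0, 0]

```text
clock: 1.77
position: [0.454, 0.1715, 0.1671]
tool_rot: [-3.142, -0.0, 2.764]
force: [0.7, 0.1, -0.2]
grip_width: 0.0001
finger_force: 0.0
```

Run:
```python
from plan import *
print(monitor.observe())
plan([(.544,.058,.15,158.5),(.544,.058,.030,158.5),(.560,.099,.03,158.5),(.560,.099,.1,158.5)])
```

```text
{'clock': 1.7667, 'qpos': array([-0.54083074,  0.39387507,  0.07345021,  2.02662088, -0.04276881,
        0.72265125,  0.75226152]), 'qd': array([-0.05122394, -0.01175461, -0.03210092,  0.00375687, -0.00626433,
        0.00125234, -0.02656614]), 'joint_efforts': array([  5.48534274, -70.55708885,   6.30737901, -28.43249381,
         0.29831157,  -0.08145591,   0.96171532]), 'position': array([0.45399722, 0.17148676, 0.16705579]), 'tool_rot': array([-3.14155969e+00, -1.81977597e-04,  2.76395298e+00]), 'force': array([ 0.74525574,  0.12363976, -0.15819991]), 'moment': array([0.00285962, 0.03798254, 0.04822847]), 'finger_force': 0.0, 'grip_width': 9.703705756728799e-05}
(0.544, 0.058, 0.15, 158.5) [-0.628 -0.362  0.085] [-0.    -0.    -0.001]
   [-0.627 -0.362  0.085] [-0.    -0.    -0.001]
(0.544, 0.058, 0.03, 158.5) [ 0.  -0.   0.6] [0. 0. 0.]
   [ 0.  -0.   0.6] [0. 0. 0.]
(0.56, 0.099, 0.03, 158.5) [0.001 0.44  0.   ] [0. 0. 0.]
(0.56, 0.099, 0.1, 158.5) [-0.   0.  -0.7] [0. 0. 0.]
```

Emit:
apply_moves:
  linear:
    - [-0.63, -0.36, 0.08]
    - [-0.63, -0.36, 0.08]
    - [-0.63, -0.36, 0.08]
    - [-0.63, -0.36, 0.08]
    - [-0.63, -0.36, 0.08]
  delta_rot:
    - [0, 0, 0]
    - [0, 0, 0]
    - [0, 0, 0]
    - [0, 0, 0]
    - [0, 0, 0]

```text
clock: 2.18
position: [0.4983, 0.1172, 0.1593]
tool_rot: [3.141, -0.001, 2.768]
force: [-0.6, -0.1, 0.2]
grip_width: -0.0
finger_force: 0.0
```

Emit:
apply_moves:
  linear:
    - [-0.63, -0.36, 0.09]
    - [-0.63, -0.36, 0.09]
    - [-0.63, -0.36, 0.09]
    - [-0.63, -0.36, 0.09]
    - [-0.63, -0.36, 0.09]
  delta_rot:
    - [0, 0, 0]
    - [0, 0, 0]
    - [0, 0, 0]
    - [0, 0, 0]
    - [0, 0, 0]

```text
clock: 2.6
position: [0.5436, 0.0603, 0.1503]
tool_rot: [3.141, -0.001, 2.768]
force: [-0.2, -0.1, 0.2]
grip_width: -0.0002
finger_force: 0.0
```

Emit:
apply_moves:
  linear:
    - [0, 0, 0.3]
    - [0, 0, 0.6]
    - [0, 0, 0.7]
    - [0, 0, 0.7]
    - [0, 0, 0.7]
  delta_rot:
    - [0, 0, 0]
    - [0, 0, 0]
    - [0, 0, 0]
    - [0, 0, 0]
    - [0, 0, 0]

```text
clock: 3.02
position: [0.5439, 0.0591, 0.0809]
tool_rot: [-3.142, -0.0, 2.767]
force: [-0.1, -0.0, 0.6]
grip_width: 0.0001
finger_force: 0.0
```

Emit:
apply_moves:
  linear:
    - [0, 0, 0.2]
    - [0, 0, 0.4]
    - [0, 0, 0.5]
    - [0, 0, 0.5]
    - [0, 0, 0.5]
  delta_rot:
    - [0, 0, 0]
    - [0, 0, 0]
    - [0, 0, 0]
    - [0, 0, 0]
    - [0, 0, 0]

```text
clock: 3.43
position: [0.5444, 0.0583, 0.0312]
tool_rot: [3.141, 0.0, 2.765]
force: [-0.1, 0.7, -0.1]
grip_width: 0.0003
finger_force: 0.0
```

Emit:
apply_moves:
  linear:
    - [0, 0.06, 0]
    - [0, 0.12, 0]
    - [0, 0.17, 0]
    - [0, 0.22, 0]
    - [0, 0.26, 0]
  delta_rot:
    - [0, 0, 0]
    - [0, 0, 0]
    - [0, 0, 0]
    - [0, 0, 0]
    - [0, 0, 0]

```text
clock: 3.85
position: [0.554, 0.0833, 0.0306]
tool_rot: [3.141, 0.0, 2.766]
force: [0.1, 0.7, -0.2]
grip_width: 0.0
finger_force: 0.1
```

Emit:
apply_moves:
  linear:
    - [0, 0.05, 0]
    - [0, 0.1, 0]
    - [0, 0.15, 0]
    - [0, 0.19, 0]
    - [0, 0.19, 0]
  delta_rot:
    - [0, 0, 0]
    - [0, 0, 0]
    - [0, 0, 0]
    - [0, 0, 0]
    - [0, 0, 0]

```text
clock: 4.27
position: [0.5617, 0.1022, 0.0312]
tool_rot: [3.139, 0.001, 2.767]
force: [-1.6, 3.7, 14.6]
grip_width: -0.0001
finger_force: 7.6
```

Emit:
apply_moves:
  linear:
    - [0, 0, -0.3]
    - [0, 0, -0.6]
    - [0, 0, -1]
    - [0, 0, -1]
    - [0, 0, -1]
  delta_rot:
    - [0, 0, 0]
    - [0, 0, 0]
    - [0, 0, 0]
    - [0, 0, 0]
    - [0, 0, 0]

```text
clock: 4.68
position: [0.5618, 0.1006, 0.1325]
tool_rot: [3.139, 0.003, 2.765]
force: [-0.2, -0.6, -0.4]
grip_width: 0.0003
finger_force: 0.0
```

Run:
```python
from h import *; from plan import plan
p,d=optics.grab_frame("scene"); np.savez("s1.npz",p=p,d=d)
cv2.imwrite("pics/s1.png",cv2.resize(p[150:300,220:460,::-1],None,fx=3,fy=3,interpolation=cv2.INTER_CUBIC))
plan([(.5865,.260,.13,188.5),(.5865,.260,.030,188.5),(.580,.304,.03,188.5),(.580,.304,.13,188.5)])
```

```text
(0.5865, 0.26, 0.13, 188.5) [0.174 0.789 0.005] [ 0.     0.    -0.125]
   [-0.036  0.808  0.005] [ 0.     0.    -0.125]
(0.5865, 0.26, 0.03, 188.5) [-0. -0.  1.] [-0. -0.  0.]
(0.58, 0.304, 0.03, 188.5) [-0.001  0.445  0.   ] [0. 0. 0.]
(0.58, 0.304, 0.13, 188.5) [ 0.  0. -1.] [ 0. -0. -0.]
```

View pics/s1.png

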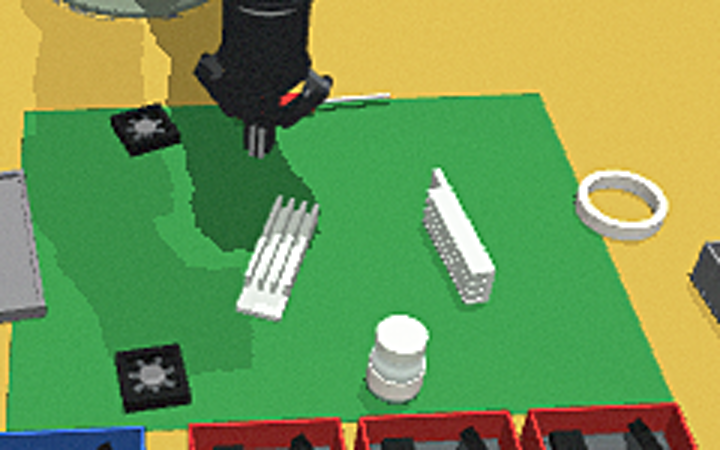

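The right-hand bar (crop pixel (278,255)) now lies flat with its fins up. The left one (458,235) is still standing, so I push it the same way.

Emit:
apply_moves:
  linear:
    - [0.17, 0.79, 0]
    - [0.17, 0.79, 0]
    - [0.17, 0.79, 0]
    - [0.17, 0.79, 0]
    - [0.17, 0.79, 0]
  delta_rot:
    - [0, 0, -0.125]
    - [0, 0, -0.125]
    - [0, 0, -0.125]
    - [0, 0, -0.125]
    - [0, 0, -0.125]

```text
clock: 5.15
position: [0.5732, 0.1792, 0.1291]
tool_rot: [-3.14, -0.002, 3.026]
force: [-0.6, 0.2, 0.8]
grip_width: 0.0
finger_force: 0.0
```

Emit:
apply_moves:
  linear:
    - [-0.04, 0.81, 0]
    - [-0.04, 0.81, 0]
    - [-0.04, 0.81, 0]
    - [-0.04, 0.81, 0]
    - [-0.04, 0.81, 0]
  delta_rot:
    - [0, 0, -0.125]
    - [0, 0, -0.125]
    - [0, 0, -0.125]
    - [0, 0, -0.125]
    - [0, 0, -0.125]

```text
clock: 5.57
position: [0.587, 0.2581, 0.1296]
tool_rot: [-3.14, -0.001, -2.997]
force: [0.4, -1.1, 0.3]
grip_width: -0.0002
finger_force: 0.0
```

Emit:
apply_moves:
  linear:
    - [0, 0, 0.3]
    - [0, 0, 0.6]
    - [0, 0, 0.8]
    - [0, 0, 1]
    - [0, 0, 1]
  delta_rot:
    - [0, 0, 0]
    - [0, 0, 0]
    - [0, 0, 0]
    - [0, 0, 0]
    - [0, 0, 0]

```text
clock: 5.98
position: [0.5853, 0.2567, 0.0266]
tool_rot: [-3.139, -0.005, -2.998]
force: [-0.3, 0.2, -0.7]
grip_width: -0.0006
finger_force: 0.0
```

Emit:
apply_moves:
  linear:
    - [0, 0.06, 0]
    - [0, 0.12, 0]
    - [0, 0.17, 0]
    - [0, 0.22, 0]
    - [0, 0.26, 0]
  delta_rot:
    - [0, 0, 0]
    - [0, 0, 0]
    - [0, 0, 0]
    - [0, 0, 0]
    - [0, 0, 0]

```text
clock: 6.4
position: [0.5834, 0.2865, 0.0313]
tool_rot: [3.141, 0.001, -2.994]
force: [0.1, 0.2, 0.1]
grip_width: -0.0001
finger_force: 0.1
```

Emit:
apply_moves:
  linear:
    - [0, 0.05, 0]
    - [0, 0.1, 0]
    - [0, 0.15, 0]
    - [0, 0.19, 0]
    - [0, 0.19, 0]
  delta_rot:
    - [0, 0, 0]
    - [0, 0, 0]
    - [0, 0, 0]
    - [0, 0, 0]
    - [0, 0, 0]

```text
clock: 6.82
position: [0.5805, 0.3067, 0.0316]
tool_rot: [3.14, 0.002, -2.993]
force: [-3.0, 2.0, 13.4]
grip_width: -0.0007
finger_force: 6.7
```

Emit:
apply_moves:
  linear:
    - [0, 0, -0.3]
    - [0, 0, -0.6]
    - [0, 0, -1]
    - [0, 0, -1]
    - [0, 0, -1]
  delta_rot:
    - [0, 0, 0]
    - [0, 0, 0]
    - [0, 0, 0]
    - [0, 0, 0]
    - [0, 0, 0]

```text
clock: 7.23
position: [0.5814, 0.3052, 0.1328]
tool_rot: [3.14, 0.004, -2.994]
force: [-1.1, -0.1, -1.2]
grip_width: 0.0001
finger_force: 0.0
```

Emit:
apply_moves:
  linear:
    - [0, -1, 0]
    - [0, -1, 0]
    - [0, -1, 0]
    - [0, -1, 0]
    - [0, -1, 0]
  delta_rot:
    - [0, 0, 0]
    - [0, 0, 0]
    - [0, 0, 0]
    - [0, 0, 0]
    - [0, 0, 0]
  gripper: 0.6

```text
clock: 7.65
position: [0.595, 0.2042, 0.1295]
tool_rot: [-3.141, -0.001, -2.996]
force: [0.3, 0.0, -0.1]
grip_width: 0.0604
finger_force: 0.0
```

Run:
```python
from h import *
p,d=optics.grab_frame("top"); np.savez("t2.npz",p=p,d=d); print(monitor.observe()["grip_width"])
a=ortho("top",p,.024,.46,.66,.05,.40,.0005)
cv2.imwrite("pics/t2.png",cv2.resize(a,(770,440))[:,:,::-1])
p2,d2=optics.grab_frame("scene")
for n,dd in(("top",d),("scene",d2)):
    P=cloud(n,dd).reshape(-1,3); P=P[(P[:,2]>.012)&(P[:,2]<.032)&(P[:,0]>.46)&(P[:,0]<.68)]
    for nm,y0,y1 in(("L",.26,.40),("R",.06,.20)):
        Q=P[(P[:,1]>y0)&(P[:,1]<y1)].astype(np.float32)
        print(n,nm,len(Q),cv2.minAreaRect(Q[:,:2]) if len(Q) else 0)
```

```text
0.06719289689569576Traceback (most recent call last):
  File "<stdin>", line 10, in <module>
cv2.error: OpenCV(4.12.0) /io/opencv/modules/imgproc/src/convhull.cpp:143: error: (-215:Assertion failed) total >= 0 && (depth == CV_32F || depth == CV_32S) in function 'convexHull'
```

View pics/t2.png

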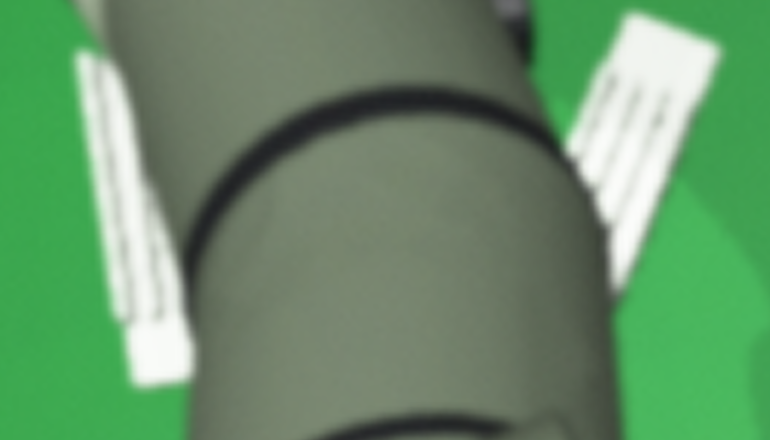

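Both bars lie flat with fins up. The lip of L is at pixels (135–193, 385), and the lip of R is at the top, (630–720, 15–45). The arm hides parts of both, so I measure with the scene camera's depth.

Run:
```python
from h import *
p2,d2=optics.grab_frame("scene"); np.savez("s2.npz",p=p2,d=d2); d=np.load("t2.npz")["d"]
for n,dd in(("top",d),("scene",d2)):
    P=cloud(n,dd).reshape(-1,3); P=P[(P[:,2]>.012)&(P[:,2]<.030)&(P[:,0]>.46)&(P[:,0]<.69)]
    for nm,y0,y1 in(("L",.26,.40),("R",.06,.20)):
        Q=P[(P[:,1]>y0)&(P[:,1]<y1)]; print(n,nm,len(Q),Q[:,2].mean(),cv2.minAreaRect(Q[:,:2].astype(np.float32)))
a=ortho("scene",p2,.024,.46,.68,.05,.40,.0005)
cv2.imwrite("pics/s2.png",a[:,:,::-1])
```

```text
top L 248 0.02168651683576742 ((0.5631166696548462, 0.34407737851142883), (0.14893147349357605, 0.028057415038347244), 14.741972923278809)
top R 249 0.021548945333277624 ((0.5902684330940247, 0.11940405517816544), (0.04463670402765274, 0.1268952190876007), 68.64600372314453)
scene L 454 0.020609249919452746 ((0.5719031691551208, 0.3359174430370331), (0.14554095268249512, 0.04911453276872635), 7.470614910125732)
scene R 303 0.021794253250722095 ((0.5699724555015564, 0.13140881061553955), (0.04517628252506256, 0.12646782398223877), 67.94085693359375)
```

View pics/s2.png

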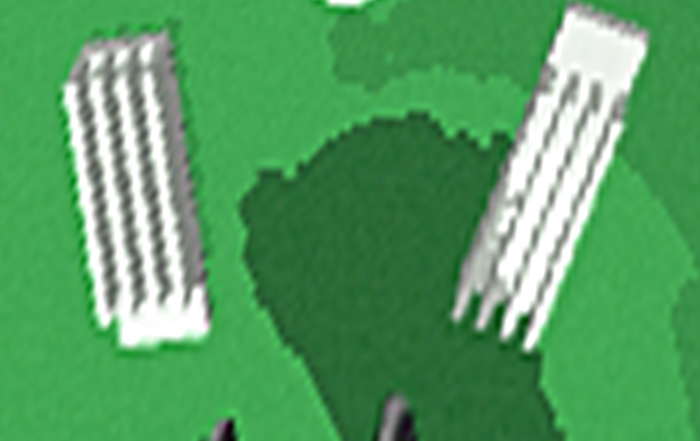

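L's origin comes out at (0.565, 0.3325), yaw 8.5°, from top and scene views that agree to 2 mm. R's is (0.581, 0.123), yaw −21.9°. Both match what toppling should give. Next I grasp L.

Run:
```python
from plan import *
print(monitor.observe()["position"])
q=plan([(.573,.3337,.10,188.5),(.573,.3337,.008,188.5)])
```

```text
[0.59459154 0.20666831 0.12974959]
(0.573, 0.3337, 0.1, 188.5) [0.012 0.644 0.149] [ 0. -0.  0.]
   [0.013 0.644 0.149] [ 0. -0.  0.]
(0.573, 0.3337, 0.008, 188.5) [-0.   -0.    0.92] [ 0. -0. -0.]
```

Emit:
apply_moves:
  linear:
    - [0.01, 0.64, 0.1]
    - [0.01, 0.64, 0.1]
    - [0.01, 0.64, 0.1]
    - [0.01, 0.64, 0.1]
    - [0.01, 0.64, 0.1]
  delta_rot:
    - [0, 0, 0]
    - [0, 0, 0]
    - [0, 0, 0]
    - [0, 0, 0]
    - [0, 0, 0]

```text
clock: 8.22
position: [0.5845, 0.2688, 0.12]
tool_rot: [-3.141, -0.0, -2.993]
force: [-0.1, -1.1, 0.1]
grip_width: 0.0676
finger_force: 0.0
```

Emit:
apply_moves:
  linear:
    - [0.01, 0.64, 0.2]
    - [0.01, 0.64, 0.2]
    - [0.01, 0.64, 0.2]
    - [0.01, 0.64, 0.2]
    - [0.01, 0.64, 0.2]
  delta_rot:
    - [0, 0, 0]
    - [0, 0, 0]
    - [0, 0, 0]
    - [0, 0, 0]
    - [0, 0, 0]

```text
clock: 8.63
position: [0.5748, 0.3305, 0.1004]
tool_rot: [-3.141, 0.0, -2.995]
force: [0.0, 0.6, 1.1]
grip_width: 0.068
finger_force: 0.0
```

Emit:
apply_moves:
  linear:
    - [0, 0, 0.15]
    - [0, 0, 0.3]
    - [0, 0, 0.45]
    - [0, 0, 0.6]
    - [0, 0, 0.7]
  delta_rot:
    - [0, 0, 0]
    - [0, 0, 0]
    - [0, 0, 0]
    - [0, 0, 0]
    - [0, 0, 0]

```text
clock: 9.05
position: [0.5746, 0.3302, 0.0291]
tool_rot: [-3.141, -0.001, -2.996]
force: [0.0, 0.2, -0.8]
grip_width: 0.068
finger_force: 0.0
```

Emit:
apply_moves:
  linear:
    - [0, 0, 0.1]
    - [0, 0, 0.18]
    - [0, 0, 0.22]
    - [0, 0, 0.22]
    - [0, 0, 0.22]
  delta_rot:
    - [0, 0, 0]
    - [0, 0, 0]
    - [0, 0, 0]
    - [0, 0, 0]
    - [0, 0, 0]

```text
clock: 9.47
position: [0.5745, 0.3317, 0.0085]
tool_rot: [3.142, 0.0, -2.994]
force: [0.0, 0.1, 1.4]
grip_width: 0.0687
finger_force: 0.0
```

Emit:
apply_moves:
  linear:
    - [0, 0, 0]
    - [0, 0, 0]
    - [0, 0, 0]
    - [0, 0, 0]
    - [0, 0, 0]
  delta_rot:
    - [0, 0, 0]
    - [0, 0, 0]
    - [0, 0, 0]
    - [0, 0, 0]
    - [0, 0, 0]
  gripper: -0.3
  force: 40

```text
clock: 9.88
position: [0.5747, 0.3321, 0.0092]
tool_rot: [3.141, 0.001, -2.994]
force: [-1.3, 1.1, 6.8]
grip_width: 0.0436
finger_force: 41.4
```

Emit:
apply_moves:
  linear:
    - [0, 0, 0]
    - [0, 0, 0]
    - [0, 0, 0]
    - [0, 0, 0]
    - [0, 0, 0]
  delta_rot:
    - [0, 0, 0]
    - [0, 0, 0]
    - [0, 0, 0]
    - [0, 0, 0]
    - [0, 0, 0]

```text
clock: 10.3
position: [0.5747, 0.3321, 0.0092]
tool_rot: [3.141, 0.001, -2.994]
force: [-1.5, 0.2, 6.6]
grip_width: 0.0435
finger_force: 41.4
```

Run:
```python
from plan import *
s=monitor.observe();print(s["position"],s["tool_rot"],s["grip_width"],s["finger_force"],s["force"])
p=s["position"]
plan([(p[0],p[1],.105,188.5),(.56,.02,.105,98),(.5634,-.3027,.105,8.1)])
```

```text
[0.57473745 0.33212203 0.00923769] [ 3.14087382e+00  1.16929203e-03 -2.99415449e+00] 0.0434632414583602 41.36943697929382 [-1.52506066  0.18841159  6.57052341]
(np.float64(0.5747374502721697), np.float64(0.33212203068945256), 0.105, 188.5) [-0.001  0.001 -0.958] [ 0.     0.001 -0.   ]
(0.56, 0.02, 0.105, 98) [ 0.152 -0.766 -0.   ] [ 0.    -0.     0.189]
   [-0.155 -0.766 -0.   ] [ 0.    -0.     0.189]
   [-0.437 -0.647 -0.   ] [ 0.    -0.     0.189]
   [-0.653 -0.429 -0.   ] [ 0.    -0.     0.189]
(0.5634, -0.3027, 0.105, 8.1) [-0.8   -0.104 -0.   ] [-0.    -0.     0.187]
   [-0.779  0.21   0.   ] [ 0.    -0.     0.187]
   [-0.64   0.492  0.   ] [ 0.    -0.     0.187]
   [-0.403  0.699  0.   ] [ 0.    -0.     0.187]
```

Emit:
apply_moves:
  linear:
    - [0, 0, -0.1]
    - [0, 0, -0.3]
    - [0, 0, -0.6]
    - [0, 0, -0.9]
    - [0, 0, -0.96]
  delta_rot:
    - [0, 0, 0]
    - [0, 0, 0]
    - [0, 0, 0]
    - [0, 0, 0]
    - [0, 0, 0]

```text
clock: 10.72
position: [0.5762, 0.3326, 0.1099]
tool_rot: [3.139, 0.006, -2.995]
force: [1.0, 0.5, -2.7]
grip_width: 0.043
finger_force: 41.8
```

Emit:
apply_moves:
  linear:
    - [0.03, -0.15, 0]
    - [0.06, -0.3, 0]
    - [0.09, -0.45, 0]
    - [0.12, -0.6, 0]
    - [0.15, -0.77, 0]
  delta_rot:
    - [0, 0, 0.03]
    - [0, 0, 0.07]
    - [0, 0, 0.11]
    - [0, 0, 0.15]
    - [0, 0, 0.19]

```text
clock: 11.13
position: [0.5705, 0.2529, 0.1047]
tool_rot: [3.141, -0.0, 2.887]
force: [0.7, 0.0, -2.6]
grip_width: 0.0433
finger_force: 41.8
```

Emit:
apply_moves:
  linear:
    - [-0.03, -0.15, 0]
    - [-0.06, -0.3, 0]
    - [-0.09, -0.45, 0]
    - [-0.12, -0.6, 0]
    - [-0.15, -0.77, 0]
  delta_rot:
    - [0, 0, 0.03]
    - [0, 0, 0.07]
    - [0, 0, 0.11]
    - [0, 0, 0.15]
    - [0, 0, 0.19]

```text
clock: 11.55
position: [0.5661, 0.1746, 0.1047]
tool_rot: [3.141, -0.0, 2.489]
force: [0.4, 0.1, -3.0]
grip_width: 0.0429
finger_force: 41.8
```

Emit:
apply_moves:
  linear:
    - [-0.08, -0.13, 0]
    - [-0.17, -0.26, 0]
    - [-0.26, -0.39, 0]
    - [-0.35, -0.52, 0]
    - [-0.44, -0.65, 0]
  delta_rot:
    - [0, 0, 0.03]
    - [0, 0, 0.07]
    - [0, 0, 0.11]
    - [0, 0, 0.15]
    - [0, 0, 0.19]

```text
clock: 11.97
position: [0.5619, 0.0959, 0.1047]
tool_rot: [3.141, -0.0, 2.091]
force: [0.6, 0.6, -2.6]
grip_width: 0.0431
finger_force: 41.8
```

Emit:
apply_moves:
  linear:
    - [-0.13, -0.08, 0]
    - [-0.26, -0.17, 0]
    - [-0.39, -0.26, 0]
    - [-0.52, -0.35, 0]
    - [-0.65, -0.43, 0]
  delta_rot:
    - [0, 0, 0.03]
    - [0, 0, 0.07]
    - [0, 0, 0.11]
    - [0, 0, 0.15]
    - [0, 0, 0.19]

```text
clock: 12.38
position: [0.5571, 0.0178, 0.1046]
tool_rot: [3.141, -0.0, 1.693]
force: [0.9, -0.3, -2.7]
grip_width: 0.0431
finger_force: 41.8
```

Run:
```python
from plan import *
s=monitor.observe();print(s["position"],s["tool_rot"],s["grip_width"],s["qpos"])
plan([(.5634,-.3027,.105,8.1)])
```

```text
[0.55712973 0.01779328 0.10457157] [ 3.14149472e+00 -2.41150488e-04  1.69282874e+00] 0.04309351205573628 [-0.4014005   0.6217735   0.37226106  1.89928516 -0.34283159  0.68278233
  0.29808673]
(0.5634, -0.3027, 0.105, 8.1) [-0.797 -0.082 -0.001] [-0.    -0.     0.185]
   [-0.769  0.226 -0.001] [-0.    -0.     0.185]
   [-0.627  0.5   -0.001] [-0.    -0.     0.185]
   [-0.391  0.7   -0.001] [-0.    -0.     0.185]
```

Emit:
apply_moves:
  linear:
    - [-0.16, -0.02, 0]
    - [-0.32, -0.03, 0]
    - [-0.48, -0.05, 0]
    - [-0.64, -0.06, 0]
    - [-0.8, -0.08, 0]
  delta_rot:
    - [0, 0, 0.03]
    - [0, 0, 0.07]
    - [0, 0, 0.11]
    - [0, 0, 0.15]
    - [0, 0, 0.185]

```text
clock: 12.8
position: [0.5597, -0.0627, 0.1045]
tool_rot: [3.141, -0.0, 1.305]
force: [0.3, -0.5, -3.1]
grip_width: 0.0431
finger_force: 41.8
```

Emit:
apply_moves:
  linear:
    - [-0.15, 0.04, 0]
    - [-0.3, 0.09, 0]
    - [-0.46, 0.14, 0]
    - [-0.62, 0.18, 0]
    - [-0.77, 0.23, 0]
  delta_rot:
    - [0, 0, 0.03]
    - [0, 0, 0.07]
    - [0, 0, 0.11]
    - [0, 0, 0.15]
    - [0, 0, 0.185]

```text
clock: 13.22
position: [0.5617, -0.1433, 0.1044]
tool_rot: [-3.142, -0.0, 0.917]
force: [-0.2, -0.6, -2.3]
grip_width: 0.0429
finger_force: 41.8
```

Emit:
apply_moves:
  linear:
    - [-0.13, 0.1, 0]
    - [-0.25, 0.2, 0]
    - [-0.38, 0.3, 0]
    - [-0.5, 0.4, 0]
    - [-0.63, 0.5, 0]
  delta_rot:
    - [0, 0, 0.03]
    - [0, 0, 0.07]
    - [0, 0, 0.11]
    - [0, 0, 0.15]
    - [0, 0, 0.185]

```text
clock: 13.63
position: [0.5636, -0.2235, 0.1043]
tool_rot: [-3.141, -0.0, 0.53]
force: [-0.1, 0.3, -3.1]
grip_width: 0.0431
finger_force: 41.8
```

Emit:
apply_moves:
  linear:
    - [-0.08, 0.14, 0]
    - [-0.16, 0.28, 0]
    - [-0.24, 0.42, 0]
    - [-0.39, 0.7, 0]
    - [-0.39, 0.7, 0]
  delta_rot:
    - [0, 0, 0.03]
    - [0, 0, 0.07]
    - [0, 0, 0.11]
    - [0, 0, 0.15]
    - [0, 0, 0.185]

```text
clock: 14.05
position: [0.5645, -0.3087, 0.1049]
tool_rot: [3.138, 0.0, 0.138]
force: [-0.4, -1.8, -1.3]
grip_width: 0.0426
finger_force: 42.0
```

Emit:
apply_moves:
  linear:
    - [0, 0, 0]
    - [0, 0, 0]
    - [0, 0, 0]
    - [0, 0, 0]
    - [0, 0, 0]
  delta_rot:
    - [0, 0, 0]
    - [0, 0, 0]
    - [0, 0, 0]
    - [0, 0, 0]
    - [0, 0, 0]

```text
clock: 14.47
position: [0.566, -0.3018, 0.1044]
tool_rot: [-3.141, -0.0, 0.149]
force: [0.4, -0.4, -2.0]
grip_width: 0.0432
finger_force: 41.9
```

Run:
```python
from h import *; from plan import *
s=monitor.observe();print(s["position"],s["tool_rot"],s["grip_width"],s["qpos"])
p,d=optics.grab_frame("scene")
cv2.imwrite("pics/s3.png",cv2.resize(p[150:300,110:310,::-1],None,fx=3.5,fy=3.5,interpolation=cv2.INTER_CUBIC))
plan([(.5634,-.3027,.105,8.1),(.5634,-.3027,.014,8.1)])
```

```text
[ 0.56603648 -0.30183448  0.10441784] [-3.14122641e+00 -3.26492315e-04  1.49244269e-01] 0.043200108737231804 [-0.05456341  0.84160713  0.7443065   1.67980251 -0.69824049  0.90511435
 -0.44753837]
(0.5634, -0.3027, 0.105, 8.1) [-0.027  0.003 -0.006] [-0.    -0.     0.004]
(0.5634, -0.3027, 0.014, 8.1) [-0.   -0.    0.91] [ 0. -0. -0.]
```

View pics/s3.png

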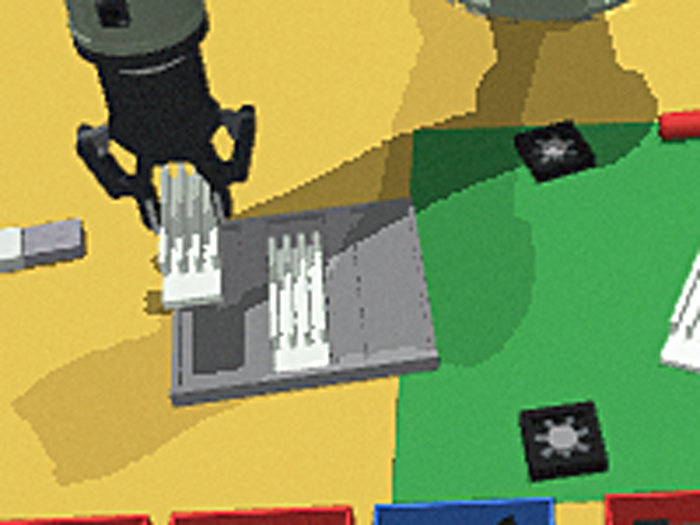

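The bar is held square above the right lane with its lip toward the stop (crop (190,300)). The sample at (298,300) is untouched. I lower it.

Emit:
apply_moves:
  linear:
    - [-0.03, 0, 0.15]
    - [-0.03, 0, 0.3]
    - [-0.03, 0, 0.45]
    - [-0.03, 0.01, 0.6]
    - [-0.03, 0.01, 0.75]
  delta_rot:
    - [0, 0, 0.004]
    - [0, 0, 0.004]
    - [0, 0, 0.004]
    - [0, 0, 0.004]
    - [0, 0, 0.004]

```text
clock: 14.93
position: [0.5629, -0.3038, 0.0276]
tool_rot: [-3.141, 0.0, 0.139]
force: [-0.6, -0.3, -3.0]
grip_width: 0.0429
finger_force: 42.0
```

Emit:
apply_moves:
  linear:
    - [0, 0, 0.04]
    - [0, 0, 0.08]
    - [0, 0, 0.12]
    - [0, 0, 0.14]
    - [0, 0, 0.14]
  delta_rot:
    - [0, 0, 0]
    - [0, 0, 0]
    - [0, 0, 0]
    - [0, 0, 0]
    - [0, 0, 0]

```text
clock: 15.35
position: [0.5631, -0.3039, 0.0153]
tool_rot: [3.141, -0.0, 0.139]
force: [1.0, 0.1, -2.5]
grip_width: 0.0433
finger_force: 41.9
```

Emit:
apply_moves:
  linear:
    - [0, 0, 0]
    - [0, 0, 0]
    - [0, 0, 0]
    - [0, 0, 0]
    - [0, 0, 0]
  delta_rot:
    - [0, 0, 0]
    - [0, 0, 0]
    - [0, 0, 0]
    - [0, 0, 0]
    - [0, 0, 0]

```text
clock: 15.77
position: [0.5631, -0.3038, 0.0155]
tool_rot: [3.142, -0.0, 0.139]
force: [-0.4, -0.5, -2.4]
grip_width: 0.0428
finger_force: 41.9
```

Emit:
apply_moves:
  linear:
    - [0, 0, 0.015]
    - [0.01, 0, 0.015]
    - [0.025, 0, 0.015]
    - [0.04, 0, 0.015]
    - [0.05, 0, 0.015]
  delta_rot:
    - [0, 0, 0]
    - [0, 0, 0]
    - [0, 0, 0]
    - [0, 0, 0]
    - [0, 0, 0]

```text
clock: 16.18
position: [0.5682, -0.3031, 0.0138]
tool_rot: [3.142, -0.0, 0.139]
force: [-0.2, 0.3, -3.0]
grip_width: 0.0425
finger_force: 41.9
```

Emit:
apply_moves:
  linear:
    - [0.01, 0, 0]
    - [0.02, 0, 0]
    - [0.03, 0, 0]
    - [0.04, 0, 0]
    - [0.04, 0, 0]
  delta_rot:
    - [0, 0, 0]
    - [0, 0, 0]
    - [0, 0, 0]
    - [0, 0, 0]
    - [0, 0, 0]

```text
clock: 16.6
position: [0.5721, -0.3026, 0.0138]
tool_rot: [3.142, -0.0, 0.139]
force: [-1.0, 0.5, -3.0]
grip_width: 0.0426
finger_force: 41.9
```

Emit:
apply_moves:
  linear:
    - [0.005, 0, 0]
    - [0.01, 0, 0]
    - [0.015, 0, 0]
    - [0.02, 0, 0]
    - [0.02, 0, 0]
  delta_rot:
    - [0, 0, 0]
    - [0, 0, 0]
    - [0, 0, 0]
    - [0, 0, 0]
    - [0, 0, 0]

```text
clock: 17.02
position: [0.5739, -0.3023, 0.0138]
tool_rot: [3.142, 0.0, 0.139]
force: [0.5, -0.3, -2.8]
grip_width: 0.043
finger_force: 42.0
```

Emit:
apply_moves:
  linear:
    - [0.005, 0, 0]
    - [0.01, 0, 0]
    - [0.015, 0, 0]
    - [0.02, 0, 0]
    - [0.02, 0, 0]
  delta_rot:
    - [0, 0, 0]
    - [0, 0, 0]
    - [0, 0, 0]
    - [0, 0, 0]
    - [0, 0, 0]

```text
clock: 17.43
position: [0.574, -0.3024, 0.0135]
tool_rot: [-3.141, 0.003, 0.138]
force: [-11.1, -0.7, 0.4]
grip_width: 0.0431
finger_force: 42.4
```

Emit:
apply_moves:
  linear:
    - [0, 0, 0.005]
    - [0, 0, 0.005]
    - [0, 0, 0.005]
    - [0, 0, 0.005]
    - [0, 0, 0.005]
  delta_rot:
    - [0, 0, 0]
    - [0, 0, 0]
    - [0, 0, 0]
    - [0, 0, 0]
    - [0, 0, 0]

```text
clock: 17.85
position: [0.5741, -0.3024, 0.0133]
tool_rot: [-3.141, 0.003, 0.138]
force: [-13.1, 0.3, 6.0]
grip_width: 0.0428
finger_force: 42.9
```

Emit:
apply_moves:
  linear:
    - [0, 0, 0]
    - [0, 0, 0]
    - [0, 0, 0]
    - [0, 0, 0]
    - [0, 0, 0]
  delta_rot:
    - [0, 0, 0]
    - [0, 0, 0]
    - [0, 0, 0]
    - [0, 0, 0]
    - [0, 0, 0]
  gripper: 0.35

```text
clock: 18.27
position: [0.5761, -0.302, 0.0134]
tool_rot: [3.141, -0.0, 0.139]
force: [-0.5, -0.6, -0.3]
grip_width: 0.0574
finger_force: 0.0
```

Emit:
apply_moves:
  linear:
    - [0, 0, -0.1]
    - [0, 0, -0.25]
    - [0, 0, -0.5]
    - [0, 0, -0.8]
    - [0, 0, -1]
  delta_rot:
    - [0, 0, 0]
    - [0, 0, 0]
    - [0, 0, 0]
    - [0, 0, 0]
    - [0, 0, 0]

```text
clock: 18.68
position: [0.5762, -0.3028, 0.1172]
tool_rot: [3.14, -0.002, 0.138]
force: [-0.5, 0.8, 0.4]
grip_width: 0.0574
finger_force: 0.0
```

Run:
```python
from plan import *
g=np.array([.581,.123])-.008*np.array([.928,-.372]); print(g)
plan([(.565,-.09,.12,-8),(g[0],g[1],.10,-21.9),(g[0],g[1],.0085,-21.9)])
```

```text
[0.573576 0.125976]
(0.565, -0.09, 0.12, -8) [ 0.061 -0.708 -0.01 ] [ 0.    -0.     0.044]
   [-0.005 -0.71  -0.01 ] [ 0.    -0.     0.044]
   [-0.071 -0.707 -0.01 ] [ 0.    -0.     0.044]
(np.float64(0.573576), np.float64(0.125976), 0.1, -21.9) [-0.072 -0.717  0.067] [ 0.    -0.     0.039]
   [-0.13  -0.709  0.067] [ 0.    -0.     0.039]
   [-0.186 -0.696  0.067] [ 0.    -0.     0.039]
(np.float64(0.573576), np.float64(0.125976), 0.0085, -21.9) [-0.    -0.     0.915] [ 0. -0. -0.]
```

Emit:
apply_moves:
  linear:
    - [0.06, -0.71, 0]
    - [0.06, -0.71, 0]
    - [0.06, -0.71, 0]
    - [0.06, -0.71, 0]
    - [0.06, -0.71, 0]
  delta_rot:
    - [0, 0, 0.044]
    - [0, 0, 0.044]
    - [0, 0, 0.044]
    - [0, 0, 0.044]
    - [0, 0, 0.044]
  gripper: 0.6

```text
clock: 19.1
position: [0.5723, -0.2312, 0.1146]
tool_rot: [3.141, -0.001, 0.047]
force: [-0.8, -0.8, 0.5]
grip_width: 0.0685
finger_force: 0.0
```

Emit:
apply_moves:
  linear:
    - [0, -0.71, 0]
    - [0, -0.71, 0]
    - [0, -0.71, 0]
    - [0, -0.71, 0]
    - [0, -0.71, 0]
  delta_rot:
    - [0, 0, 0.044]
    - [0, 0, 0.044]
    - [0, 0, 0.044]
    - [0, 0, 0.044]
    - [0, 0, 0.044]

```text
clock: 19.52
position: [0.5687, -0.1613, 0.1139]
tool_rot: [3.141, -0.001, -0.046]
force: [-0.1, -0.1, 0.1]
grip_width: 0.0686
finger_force: 0.0
```

Emit:
apply_moves:
  linear:
    - [-0.07, -0.71, 0]
    - [-0.07, -0.71, 0]
    - [-0.07, -0.71, 0]
    - [-0.07, -0.71, 0]
    - [-0.07, -0.71, 0]
  delta_rot:
    - [0, 0, 0.044]
    - [0, 0, 0.044]
    - [0, 0, 0.044]
    - [0, 0, 0.044]
    - [0, 0, 0.044]

```text
clock: 19.93
position: [0.565, -0.0904, 0.1137]
tool_rot: [3.141, -0.001, -0.139]
force: [-0.5, 0.3, 0.7]
grip_width: 0.0684
finger_force: 0.0
```

Emit:
apply_moves:
  linear:
    - [-0.07, -0.72, 0]
    - [-0.07, -0.72, 0]
    - [-0.07, -0.72, 0]
    - [-0.07, -0.72, 0]
    - [-0.07, -0.72, 0]
  delta_rot:
    - [0, 0, 0.039]
    - [0, 0, 0.039]
    - [0, 0, 0.039]
    - [0, 0, 0.039]
    - [0, 0, 0.039]

```text
clock: 20.35
position: [0.5679, -0.0183, 0.1136]
tool_rot: [3.141, -0.001, -0.221]
force: [-0.2, -0.1, 0.9]
grip_width: 0.0684
finger_force: 0.0
```

Emit:
apply_moves:
  linear:
    - [-0.13, -0.71, 0]
    - [-0.13, -0.71, 0]
    - [-0.13, -0.71, 0]
    - [-0.13, -0.71, 0]
    - [-0.13, -0.71, 0]
  delta_rot:
    - [0, 0, 0.039]
    - [0, 0, 0.039]
    - [0, 0, 0.039]
    - [0, 0, 0.039]
    - [0, 0, 0.039]

```text
clock: 20.77
position: [0.5707, 0.0537, 0.1136]
tool_rot: [3.141, -0.001, -0.303]
force: [-0.2, 0.1, -0.6]
grip_width: 0.0685
finger_force: 0.0
```

Run:
```python
from h import *; from plan import *
print(monitor.observe()["qpos"])
p,d=optics.grab_frame("top")
P=cloud("top",d).reshape(-1,3); Q=P[(P[:,2]>.012)&(P[:,2]<.030)&(P[:,0]>.46)&(P[:,0]<.69)&(P[:,1]>.06)&(P[:,1]<.2)]
print(len(Q),cv2.minAreaRect(Q[:,:2].astype(np.float32)))
cv2.imwrite("pics/t4.png",np.hstack([ortho("top",p,.010,.42,.67,-.37,-.09,.0007),ortho("top",p,.024,.42,.67,.03,.23,.0007)])[:,:,::-1])
plan([(.5736,.126,.10,-21.9),(.5736,.126,.0085,-21.9)])
```

```text
[-0.78500922  0.82204455  0.92469766  1.86855802 -0.84212686  0.89959477
 -1.31574508]
0 ((0.0, 0.0), (0.0, 0.0), 0.0)
(0.5736, 0.126, 0.1, -21.9) [-0.189 -0.7    0.136] [ 0.    -0.     0.038]
(0.5736, 0.126, 0.0085, -21.9) [ 0.    -0.     0.915] [-0.  0.  0.]
```

View pics/t4.png

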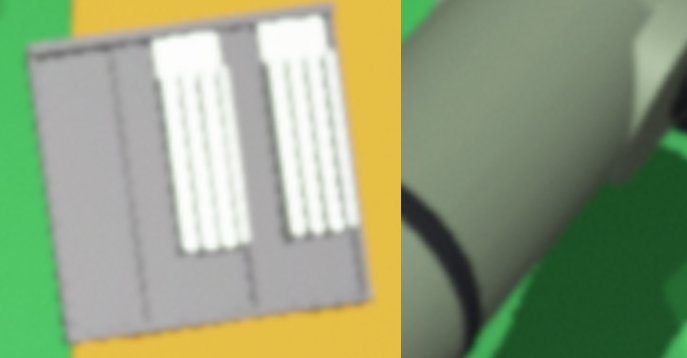

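The first bar lies in the right lane with its lip against the stop (crop (292,40)), parallel to the unmoved sample. Next I grasp R.

Emit:
apply_moves:
  linear:
    - [-0.19, -0.7, 0.13]
    - [-0.19, -0.7, 0.13]
    - [-0.19, -0.7, 0.13]
    - [-0.19, -0.7, 0.13]
    - [-0.19, -0.7, 0.13]
  delta_rot:
    - [0, 0, 0.038]
    - [0, 0, 0.038]
    - [0, 0, 0.038]
    - [0, 0, 0.038]
    - [0, 0, 0.038]

```text
clock: 21.23
position: [0.5733, 0.1263, 0.1006]
tool_rot: [3.141, -0.001, -0.382]
force: [-0.2, -0.0, -0.1]
grip_width: 0.0684
finger_force: 0.0
```

Emit:
apply_moves:
  linear:
    - [0, 0, 0.15]
    - [0, 0, 0.3]
    - [0, 0, 0.45]
    - [0, 0, 0.6]
    - [0, 0, 0.7]
  delta_rot:
    - [0, 0, 0]
    - [0, 0, 0]
    - [0, 0, 0]
    - [0, 0, 0]
    - [0, 0, 0]

```text
clock: 21.65
position: [0.5725, 0.1275, 0.028]
tool_rot: [3.14, 0.001, -0.381]
force: [0.0, -0.2, 0.2]
grip_width: 0.0685
finger_force: 0.0
```

Emit:
apply_moves:
  linear:
    - [0, 0, 0.1]
    - [0, 0, 0.18]
    - [0, 0, 0.22]
    - [0, 0, 0.22]
    - [0, 0, 0.22]
  delta_rot:
    - [0, 0, 0]
    - [0, 0, 0]
    - [0, 0, 0]
    - [0, 0, 0]
    - [0, 0, 0]

```text
clock: 22.07
position: [0.5733, 0.1281, 0.0085]
tool_rot: [3.142, -0.0, -0.38]
force: [-0.6, -0.8, -0.6]
grip_width: 0.0684
finger_force: 0.0
```

Emit:
apply_moves:
  linear:
    - [0, 0, 0]
    - [0, 0, 0]
    - [0, 0, 0]
    - [0, 0, 0]
    - [0, 0, 0]
  delta_rot:
    - [0, 0, 0]
    - [0, 0, 0]
    - [0, 0, 0]
    - [0, 0, 0]
    - [0, 0, 0]
  gripper: -0.3
  force: 40

```text
clock: 22.48
position: [0.5734, 0.1282, 0.009]
tool_rot: [-3.141, -0.001, -0.381]
force: [-1.9, -0.0, 6.2]
grip_width: 0.0426
finger_force: 41.0
```

Emit:
apply_moves:
  linear:
    - [0, 0, 0]
    - [0, 0, 0]
    - [0, 0, 0]
    - [0, 0, 0]
    - [0, 0, 0]
  delta_rot:
    - [0, 0, 0]
    - [0, 0, 0]
    - [0, 0, 0]
    - [0, 0, 0]
    - [0, 0, 0]

```text
clock: 22.9
position: [0.5734, 0.1282, 0.009]
tool_rot: [-3.141, -0.001, -0.38]
force: [-1.6, 0.4, 7.0]
grip_width: 0.043
finger_force: 41.0
```

Run:
```python
from plan import *
s=monitor.observe();print(s["position"],s["tool_rot"],s["grip_width"],s["finger_force"],s["force"])
p=s["position"]; t=np.array([.538,-.1533])
plan([(p[0],p[1],.105,-21.9),(t[0]+.003,t[1]+.0004,.105,8.1)])
```

```text
[0.57343554 0.12823694 0.00901715] [-3.14091258e+00 -5.92990159e-04 -3.80432508e-01] 0.04300893005938665 40.977779030799866 [-1.59371476  0.36272619  6.96940182]
(np.float64(0.573435539624279), np.float64(0.12823694355841098), 0.105, -21.9) [ 0.001 -0.001 -0.96 ] [-0.    -0.     0.001]
(np.float64(0.541), np.float64(-0.15289999999999998), 0.105, 8.1) [0.249 0.91  0.   ] [-0.     0.    -0.083]
   [0.087 0.939 0.   ] [-0.     0.    -0.083]
   [-0.077  0.94   0.   ] [-0.     0.    -0.083]
```

Emit:
apply_moves:
  linear:
    - [0, 0, -0.1]
    - [0, 0, -0.3]
    - [0, 0, -0.6]
    - [0, 0, -0.9]
    - [0, 0, -0.96]
  delta_rot:
    - [0, 0, 0]
    - [0, 0, 0]
    - [0, 0, 0]
    - [0, 0, 0]
    - [0, 0, 0]

```text
clock: 23.32
position: [0.5747, 0.1279, 0.109]
tool_rot: [-3.139, -0.004, -0.381]
force: [1.0, -0.5, -1.9]
grip_width: 0.0432
finger_force: 42.1
```

Emit:
apply_moves:
  linear:
    - [0.05, 0.18, 0]
    - [0.1, 0.36, 0]
    - [0.15, 0.54, 0]
    - [0.2, 0.72, 0]
    - [0.25, 0.91, 0]
  delta_rot:
    - [0, 0, -0.016]
    - [0, 0, -0.032]
    - [0, 0, -0.048]
    - [0, 0, -0.066]
    - [0, 0, -0.083]

```text
clock: 23.73
position: [0.5623, 0.0338, 0.1046]
tool_rot: [-3.141, -0.0, -0.204]
force: [0.2, -0.4, -2.8]
grip_width: 0.0427
finger_force: 42.1
```

Emit:
apply_moves:
  linear:
    - [0.02, 0.18, 0]
    - [0.04, 0.36, 0]
    - [0.05, 0.55, 0]
    - [0.07, 0.74, 0]
    - [0.09, 0.94, 0]
  delta_rot:
    - [0, 0, -0.016]
    - [0, 0, -0.032]
    - [0, 0, -0.048]
    - [0, 0, -0.066]
    - [0, 0, -0.083]

```text
clock: 24.15
position: [0.5518, -0.0601, 0.1046]
tool_rot: [-3.141, -0.0, -0.031]
force: [0.5, -0.5, -1.7]
grip_width: 0.0426
finger_force: 42.1
```

Emit:
apply_moves:
  linear:
    - [-0.02, 0.2, 0]
    - [-0.04, 0.4, 0]
    - [-0.05, 0.6, 0]
    - [-0.07, 0.8, 0]
    - [-0.08, 0.94, 0]
  delta_rot:
    - [0, 0, -0.016]
    - [0, 0, -0.032]
    - [0, 0, -0.048]
    - [0, 0, -0.066]
    - [0, 0, -0.083]

```text
clock: 24.57
position: [0.5404, -0.1551, 0.1048]
tool_rot: [3.141, -0.0, 0.142]
force: [-0.0, 0.4, -2.8]
grip_width: 0.0426
finger_force: 42.1
```

Emit:
apply_moves:
  linear:
    - [0, 0, 0]
    - [0, 0, 0]
    - [0, 0, 0]
    - [0, 0, 0]
    - [0, 0, 0]
  delta_rot:
    - [0, 0, 0]
    - [0, 0, 0]
    - [0, 0, 0]
    - [0, 0, 0]
    - [0, 0, 0]

```text
clock: 24.98
position: [0.5412, -0.1523, 0.1043]
tool_rot: [-3.141, 0.0, 0.142]
force: [-0.4, -0.8, -2.7]
grip_width: 0.0428
finger_force: 42.1
```

Run:
```python
from plan import *
s=monitor.observe();print(s["position"],s["tool_rot"],s["grip_width"])
plan([(.541,-.1529,.028,8.1),(.541,-.1529,.014,8.1)])
```

```text
[ 0.54119509 -0.15225765  0.10425664] [-3.14144147e+00  1.46311645e-04  1.42099027e-01] 0.042826347788800255
(0.541, -0.1529, 0.028, 8.1) [-0.003  0.006  0.763] [-0.  0.  0.]
(0.541, -0.1529, 0.014, 8.1) [ 0.   -0.    0.14] [-0.  0. -0.]
```

Emit:
apply_moves:
  linear:
    - [0, 0.01, 0.15]
    - [0, 0.01, 0.3]
    - [0, 0.01, 0.45]
    - [0, 0.01, 0.6]
    - [0, 0.01, 0.75]
  delta_rot:
    - [0, 0, 0]
    - [0, 0, 0]
    - [0, 0, 0]
    - [0, 0, 0]
    - [0, 0, 0]

```text
clock: 25.4
position: [0.5413, -0.1535, 0.0285]
tool_rot: [-3.142, 0.0, 0.142]
force: [1.0, -0.6, -2.1]
grip_width: 0.0434
finger_force: 42.1
```

Emit:
apply_moves:
  linear:
    - [0, 0, 0.04]
    - [0, 0, 0.08]
    - [0, 0, 0.12]
    - [0, 0, 0.14]
    - [0, 0, 0.14]
  delta_rot:
    - [0, 0, 0]
    - [0, 0, 0]
    - [0, 0, 0]
    - [0, 0, 0]
    - [0, 0, 0]

```text
clock: 25.82
position: [0.5413, -0.1541, 0.0154]
tool_rot: [3.142, -0.0, 0.141]
force: [-0.5, 0.6, -2.1]
grip_width: 0.043
finger_force: 42.0
```

Emit:
apply_moves:
  linear:
    - [0, 0, 0.012]
    - [0.01, 0, 0.012]
    - [0.025, 0, 0.012]
    - [0.04, 0, 0.012]
    - [0.05, 0, 0.012]
  delta_rot:
    - [0, 0, 0]
    - [0, 0, 0]
    - [0, 0, 0]
    - [0, 0, 0]
    - [0, 0, 0]

```text
clock: 26.23
position: [0.5465, -0.1534, 0.0143]
tool_rot: [3.141, -0.0, 0.141]
force: [-0.0, 0.1, -2.7]
grip_width: 0.043
finger_force: 42.0
```

Emit:
apply_moves:
  linear:
    - [0.005, 0, 0]
    - [0.01, 0, 0]
    - [0.015, 0, 0]
    - [0.02, 0, 0]
    - [0.02, 0, 0]
  delta_rot:
    - [0, 0, 0]
    - [0, 0, 0]
    - [0, 0, 0]
    - [0, 0, 0]
    - [0, 0, 0]

```text
clock: 26.65
position: [0.5482, -0.1532, 0.0141]
tool_rot: [3.142, -0.0, 0.141]
force: [-0.7, -0.3, -3.1]
grip_width: 0.0428
finger_force: 42.0
```

Emit:
apply_moves:
  linear:
    - [0.005, 0, 0]
    - [0.01, 0, 0]
    - [0.015, 0, 0.004]
    - [0.02, 0, 0.004]
    - [0.02, 0, 0.004]
  delta_rot:
    - [0, 0, 0]
    - [0, 0, 0]
    - [0, 0, 0]
    - [0, 0, 0]
    - [0, 0, 0]

```text
clock: 27.07
position: [0.5501, -0.1529, 0.0137]
tool_rot: [3.142, 0.0, 0.141]
force: [-0.2, 0.0, -2.9]
grip_width: 0.043
finger_force: 42.0
```

Emit:
apply_moves:
  linear:
    - [0.005, 0, 0]
    - [0.01, 0, 0]
    - [0.015, 0, 0]
    - [0.02, 0, 0]
    - [0.02, 0, 0]
  delta_rot:
    - [0, 0, 0]
    - [0, 0, 0]
    - [0, 0, 0]
    - [0, 0, 0]
    - [0, 0, 0]

```text
clock: 27.48
position: [0.552, -0.1526, 0.0137]
tool_rot: [3.142, 0.0, 0.141]
force: [0.1, -0.1, -2.9]
grip_width: 0.0429
finger_force: 42.1
```

Emit:
apply_moves:
  linear:
    - [0.005, 0, 0]
    - [0.01, 0, 0]
    - [0.015, 0, 0]
    - [0.02, 0, 0]
    - [0.02, 0, 0]
  delta_rot:
    - [0, 0, 0]
    - [0, 0, 0]
    - [0, 0, 0]
    - [0, 0, 0]
    - [0, 0, 0]

```text
clock: 27.9
position: [0.5521, -0.1526, 0.0133]
tool_rot: [-3.141, 0.003, 0.14]
force: [-11.7, -0.6, 2.1]
grip_width: 0.0434
finger_force: 42.5
```

Emit:
apply_moves:
  linear:
    - [0.005, 0, 0]
    - [0.01, 0, 0]
    - [0.01, 0, 0]
    - [0.01, 0, 0]
    - [0.01, 0, 0]
  delta_rot:
    - [0, 0, 0]
    - [0, 0, 0]
    - [0, 0, 0]
    - [0, 0, 0]
    - [0, 0, 0]

```text
clock: 28.32
position: [0.5521, -0.1526, 0.0133]
tool_rot: [-3.14, 0.005, 0.14]
force: [-17.1, -1.0, 5.0]
grip_width: 0.0429
finger_force: 43.0
```

Contact with the stop at 17 N. I release and retreat.

Emit:
apply_moves:
  linear:
    - [0, 0, 0]
    - [0, 0, 0]
    - [0, 0, 0]
    - [0, 0, 0]
    - [0, 0, 0]
  delta_rot:
    - [0, 0, 0]
    - [0, 0, 0]
    - [0, 0, 0]
    - [0, 0, 0]
    - [0, 0, 0]
  gripper: 0.35

```text
clock: 28.73
position: [0.5553, -0.1522, 0.0138]
tool_rot: [3.141, -0.0, 0.141]
force: [0.3, 0.2, -0.5]
grip_width: 0.0577
finger_force: 0.0
```

Emit:
apply_moves:
  linear:
    - [0, 0, -0.1]
    - [0, 0, -0.25]
    - [0, 0, -0.5]
    - [0, 0, -0.8]
    - [0, 0, -1]
  delta_rot:
    - [0, 0, 0]
    - [0, 0, 0]
    - [0, 0, 0]
    - [0, 0, 0]
    - [0, 0, 0]

```text
clock: 29.15
position: [0.5553, -0.1527, 0.1166]
tool_rot: [3.141, -0.001, 0.14]
force: [1.0, -0.1, -0.4]
grip_width: 0.0576
finger_force: 0.0
```

Emit:
apply_moves:
  linear:
    - [0, -1, -1]
    - [0, -1, -1]
    - [0, -1, -1]
    - [0, -1, -1]
    - [0, -1, -1]
  delta_rot:
    - [0, 0, 0]
    - [0, 0, 0]
    - [0, 0, 0]
    - [0, 0, 0]
    - [0, 0, 0]

```text
clock: 29.57
position: [0.5418, -0.0502, 0.2166]
tool_rot: [-3.14, -0.004, 0.145]
force: [0.4, 0.4, -0.3]
grip_width: 0.0577
finger_force: 0.0
```

Emit:
apply_moves:
  linear:
    - [0, -1, 0]
    - [0, -1, 0]
    - [0, -1, 0]
    - [0, -1, 0]
    - [0, -1, 0]
  delta_rot:
    - [0, 0, 0]
    - [0, 0, 0]
    - [0, 0, 0]
    - [0, 0, 0]
    - [0, 0, 0]

```text
clock: 29.98
position: [0.5267, 0.046, 0.2135]
tool_rot: [3.141, 0.0, 0.142]
force: [-0.0, -0.5, 0.0]
grip_width: 0.0577
finger_force: 0.0
```

Emit:
apply_moves:
  linear:
    - [0, -1, 0]
    - [0, -1, 0]
    - [0, -1, 0]
    - [0, -1, 0]
    - [0, -1, 0]
  delta_rot:
    - [0, 0, 0]
    - [0, 0, 0]
    - [0, 0, 0]
    - [0, 0, 0]
    - [0, 0, 0]

```text
clock: 30.4
position: [0.513, 0.144, 0.2136]
tool_rot: [3.141, 0.0, 0.141]
force: [0.6, -0.5, -0.4]
grip_width: 0.0575
finger_force: 0.0
```

Run:
```python
from h import *
p,d=optics.grab_frame("top"); P=cloud("top",d).reshape(-1,3)
c=np.array([.5487,-.2281]);a=np.radians(8.1);L=(P[:,:2]-c)@np.array([[np.cos(a),-np.sin(a)],[np.sin(a),np.cos(a)]])
for y in(-.076,0,.076):
    m=(abs(L[:,1]-y)<.033)&(abs(L[:,0])<.095)&(P[:,2]>.018)&(P[:,2]<.036)
    print(y,m.sum(),np.median(P[m,2]),cv2.minAreaRect(L[m].astype(np.float32)))
cv2.imwrite("pics/t5.png",ortho("top",p,.010,.42,.67,-.37,-.09,.0005)[:,:,::-1])
```

```text
-0.076 524 0.026338956700770785 ((0.014415297657251358, -0.07696535438299179), (0.13531933724880219, 0.04661981016397476), 0.5809291005134583)
0 487 0.026982617514764922 ((0.01845856010913849, 0.000532936304807663), (0.060675326734781265, 0.14569582045078278), 84.82185363769531)
0.076 454 0.027055688705493477 ((0.019582971930503845, 0.07433055341243744), (0.04567579925060272, 0.1460481435060501), 89.7495346069336)
```

View pics/t5.png

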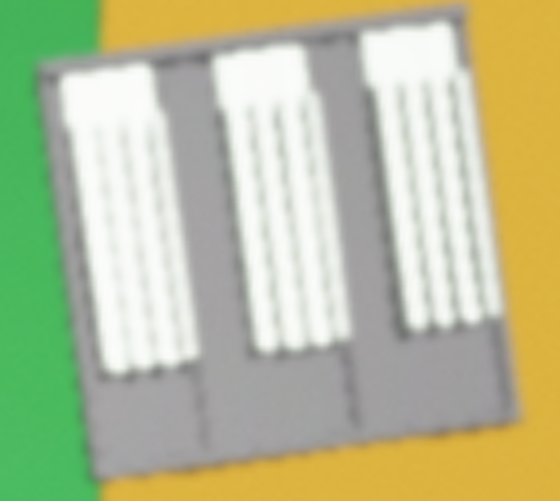

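All three bars lie flat and parallel in their lanes. The lips sit along the stop at pixels (108,70), (260,50) and (407,28), and the lane offsets are about 1–2 mm.

```bash
python3 -c "
from workcell import workorder; print(workorder.job_done())"
```

```text
the job is handed in; nothing more can be done
None
```

Both bars now lie flat, fins up, in the outer lanes with their lip ends against the stop; the middle bar looks unmoved in the last picture, and I handed the job in at about 30 s (no verdict was returned).

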